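# Eject a locked board tray with the release pin

## Robot

A 6-joint arm with a two-finger parallel gripper is mounted at the origin on the work surface. World frame = base frame: x ahead of the robot, y to its left, z up, the work surface at z = 0. Lengths are in m, angles in rad, forces in N, time in s.
With the tool pointing down it reaches from about 0.35 to 0.975 m from the base axis. Payload 4.9 kg.
Tool frame: the origin (TCP) lies on the front face of the gripper's body, between the roots of the fingers; the fingertips stand ctrl.finger_overhang ahead of it and the grasp point (between the pads) lies 54 mm ahead of it (ctrl.finger_overhang is the distance from the TCP to the fingertips, in m); z points along the fingers, y is the line along which they close (so a half turn about z gives the same grasp; the last joint's range is limited). The gripper opens to 85 mm and grips with 20 to 120 N. Pads are 22 mm wide; open, the fingers measure 114 mm over their backs; the gripper's body (76 mm by 85 mm) begins 54 mm behind the grasp point. The pads swing forward as they close: fully open they stand 13 mm farther back than shut.
Start: joints at [-1.358, 0.053, 1.613, -0, 1.476, -0.119], TCP at [0.204, -0.591, 0.304] pointing down, gripper open.
Joint ranges: [-3.01, 3.01], [-1.01, 2.22], [0.06, 2.58], [-1.02, 4.17], [0.09, 2.62], [-3.14, 3.14]. Speed limits (rad/s): [2.57, 2.57, 3.14, 3.14, 3.14, 3.14].

## Interface

Orientations are given as a rotation vector (axis times angle).
In Python, from station import ctrl, vision gives the robot as it stands. The module is installed in compiled form; this text tells all that it offers.
- The arm moves only by the tool drive_tool, never from a script. Its argument "rows" is a list of rows, each a list of 2 entries, a list of its own where there are three numbers: the shift along the tool's x, y, z in m, then the turn about the tool's z in rad. A call has 1 to 10 rows; each row shifts and turns the commanded pose from where the row before left it, along the tool's axes as they then stand; what a row does not reach is not made up. A row lasts 1/10 s, in which the tool goes at most 50 mm and 8.59 degrees, less where a joint would pass 70% of its speed; a pose out of reach is approached as far as the arm can. A call with a gripper value outside its range is refused whole. "jaw" is the closure, from 0 (fully open) to 1 (shut), set as the call begins (left out, the last holds). The fingers move at their own pace and stop on an object; "grip_force" is the grip in N (left out, the last holds). Time passes only in rows, so rows that do not move let the fingers close. It gives the time, the measured TCP pose, the force, the opening and the grip force at its end, in the units of the state.
- ctrl.get_obs(): the state, without advancing time (a new reading comes with each control period).
- vision.get_image(name): name is "scene" or "top" or "wrist"; returns a dict with "image" (384x512x3 uint8, blue, green, red), "vertical_fov" (degrees; the focal length in pixels is half the picture's height over the tangent of half this angle, whatever the lens; pixels are square), "cx", "cy" (the principal point, pixels), "R" (3x3) and "t" (3): a world point X has camera coordinates R X + t. Camera axes: x right, y down, z forward; pixel columns grow to the right and rows downward; lengths in m; the calibration is good to about 2 mm. The wrist camera is an equidistant fisheye: a pixel r from the principal point sees the ray r / f radians off the axis. A picture is of the moment at which its call begins. There is no depth.
- ctrl.finish_job(): hands the job in; it is judged then, once.
The state is a dict: "t": time; "q": joint angles; "dq": joint speeds; "effort": joint torques, N m; "tool_pos": TCP position; "tool_rot": TCP orientation; "contact_force": force on the tool from outside, world axes, zero at the start; "wrist_torque": the same for the moment, N m; "opening": finger opening in m; "grip_force": force on a finger pad.
Only numpy, scipy, OpenCV 4.12 (cv2) and the standard library are available. Lean on these libraries where they do the work, as an engineer would, in place of code of your own. Each camera call takes 0.05 s, during which the arm holds its last target. There are 200 camera calls.

## Task

The test box's tray is locked shut: take the orange-handled pin out of its blue stand, put it down through the red-ringed hole in the top of the box and, feeling your way gently, press the hidden latch just far enough that the tray springs out. Then put the pin back into its stand, fully home and upright, and let go of it. Never force the pin against the box, touch the box and its tray with nothing but the pin, and leave the other things on the bench where they are.

Things in the scene. Friction and masses are not known exactly. Their poses are not given: they have to be found in the camera images.
- testbox: White test box, fixed to the bench, 200 (x) x 180 (y) x 110 mm high, blue strip along its front. Origin: centre of its underside; z up, its front, with the tray, faces its own -x. In its flat top is one round red-ringed access hole over a hidden spring latch. More than 20 N between the pin and the box or latch counts as forcing.
- eject_hole (a point): Centre of the hole's mouth, in the box's top face 110 mm above the bench (box frame x -45, y 55 mm). Hole 10 mm wide, straight through the 10 mm top plate, red ring 22 mm across. Below it, centred, lies the latch pad: level, 24 mm across, its depth under the top face unknown, 15 to 39 mm, different in every box. Axes as the box.
- tray (a joint): How far the tray is out, m: 0 locked, 0.045 fully out. The latch pad under the hole springs straight down: 4 N to start it, about 9 N after 6 mm of travel, where it frees the tray; at 8 mm a stiff stop, where the force climbs steeply. Freed, the damped tray comes out by its own spring in about 2 s; keep the pad down meanwhile.
- tray_front (a point): Middle of the tray's grey front panel (102 mm wide, 40 mm high), 34 mm above the bench; flush with the box's front when shut. Axes as testbox (the tray comes out along -x).
- pin: Release pin, standing in its stand: round steel shaft 7 mm thick, 60 mm long, rounded tip, below a round orange handle 18 mm thick, 50 mm long, with a flat lower end; about 60 g. Origin: the tip of the shaft; z runs from tip to handle, which spans 60 to 110 mm above the tip; a good grip is 88 mm above it.
- stand: Blue block, 60 x 60 x 66 mm high, fixed to the bench. Origin: centre of its underside, z up. The pin stands in the hole in its top; when the pin is home the flat lower end of its handle rests on the block's top and the tip is 6 mm above the bench.
- stand_hole (a point): Centre of the mouth of the stand's hole, on its top face, 66 mm above the bench. Hole 10 mm in diameter, 62 mm deep.
- pink_tray: Bystander: small pink parts tray with green boards, 90 x 70 x 25 mm, loose. Origin: centre of its underside.
- reel: Bystander: black component reel lying flat, 80 mm in diameter, 18 mm high, loose. Origin: centre of its underside.
- jar: Bystander: white jar with a blue cap, 52 mm in diameter, 70 mm high, loose. Origin: centre of its underside.
There are look-alikes about, which are no part of the job. What is shaped like the pin but purple or yellow is not meant.

How it is judged:
By the outcome, as a careful person would: the job done as asked, in the order asked, and still so for the second after the job is handed in, with the robot touching nothing.
It also fails if it takes over 64 s, if anything falls off the work surface, if the arm or the gripper's body presses on something with over 40 N, if the wrist force passes 120 N, or if a joint passes its speed limit or range.

## Working session

There is one attempt and no reset: what is moved stays moved. The work goes in short steps, Python scripts to look and compute and a tool call to move; the robot and the scene stay as the last step left them, time stands still between calls to the robot, and variables do not carry over. Pictures are saved under pics/ and viewed, at most 10 in all, crops included, and the job is handed in when it is done.

Besides the shell and the picture viewer there is one more tool, called after "Request:" as name(argument=value, ...), one argument or row to a line, values as JSON. drive_tool: Moves the arm, as the interface text tells. Its arguments: {"type":"object","properties":{"rows":{"type":"array","items":{"type":"array"}},"jaw":{"type":"number"},"grip_force":{"type":"number"}},"required":["rows"]}

```bash
mkdir -p pics; cat > h.py <<'E'
from station import ctrl, vision
import numpy as np, cv2
def save(n,fn):
    d=vision.get_image(n); cv2.imwrite('pics/'+fn+'.png',d['image']); np.savez('pics/'+fn+'.npz',**d); return d
def ray(d,u,v):
    f=d['image'].shape[0]/2/np.tan(np.radians(float(d['vertical_fov']))/2)
    x,y=(u-d['cx'])/f,(v-d['cy'])/f
    return d['R'].T@np.array([x,y,1.]), -d['R'].T@d['t']
def onz(d,u,v,z):
    r,c=ray(d,u,v); return c+r*(z-c[2])/r[2]
def proj(d,X):
    f=d['image'].shape[0]/2/np.tan(np.radians(float(d['vertical_fov']))/2)
    p=d['R']@np.array(X)+d['t']; return p[:2]/p[2]*f+[d['cx'],d['cy']]
def fisheye(d,u,v,z):
    f=d['image'].shape[0]/2/np.tan(np.radians(float(d['vertical_fov']))/2)
    a=np.array([u-d['cx'],v-d['cy']]); r=np.hypot(*a); th=r/f
    q=np.append(a/r*np.sin(th),np.cos(th)); q=d['R'].T@q; c=-d['R'].T@d['t']
    return c+q*(z-c[2])/q[2]
E
python3 - <<'E'
from h import *
a=save('top','top1'); b=save('scene','sc1')
for d in(a,b): print(d['vertical_fov'],-d['R'].T@d['t'])
cv2.imwrite('pics/top1b.png',cv2.resize(a['image'],(800,600)))
cv2.imwrite('pics/sc1b.png',cv2.resize(b['image'],(800,600)))
o=ctrl.get_obs();print(o,ctrl.finger_overhang)
E
```

```text
53.76671380763787 [0.49389868 0.01280131 1.05687229]
52.11892648147203 [1.3337567  0.39548925 0.72856743]
{'t': 0.1, 'q': array([-1.35798338e+00,  5.32824543e-02,  1.61417196e+00,  8.63842553e-06,
        1.47603632e+00, -1.18989207e-01]), 'dq': array([ 7.10907211e-04, -8.72559194e-04, -3.04737713e-03,  4.20858138e-05,
        9.95498713e-04, -3.55214821e-04]), 'effort': array([ 1.86718440e-03, -3.94900990e+01, -3.71362710e+01,  6.78315200e-05,
        3.99298675e-03, -4.86267240e-06]), 'tool_pos': array([ 0.20350637, -0.59047155,  0.30278193]), 'tool_rot': array([-3.09658829e+00, -5.18491618e-01,  1.26247786e-04]), 'contact_force': array([-0.27065837, -1.17952875, -0.0574871 ]), 'wrist_torque': array([ 0.03491889,  0.04657412, -0.00627289]), 'grip_force': 0.0, 'opening': 0.08565537130112343} 0.0726
```

View pics/top1b.png

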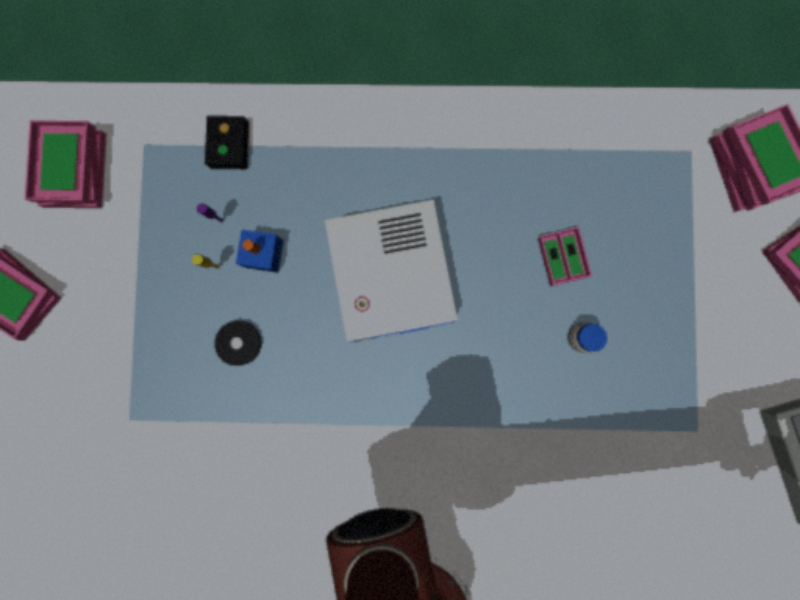

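View pics/sc1b.png

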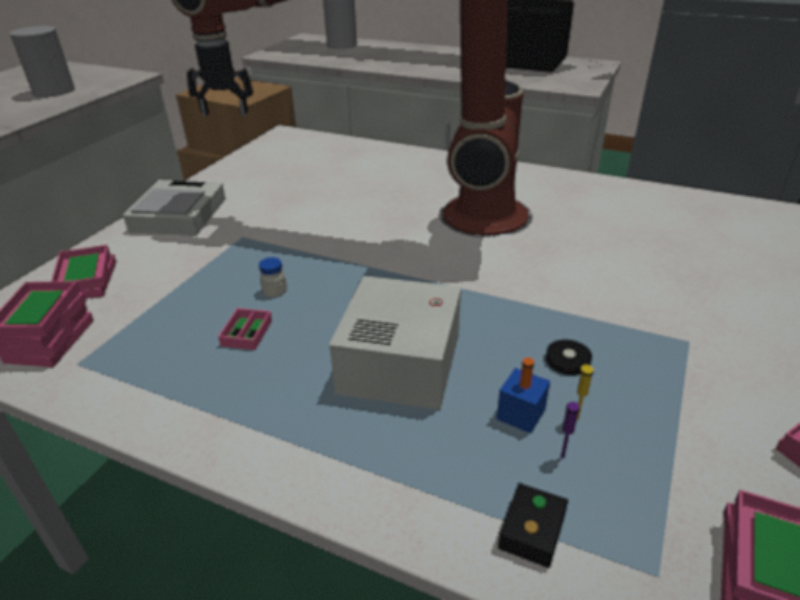

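Top view (800x600): the orange pin is in the blue stand at (250,245). The look-alikes are purple (205,210), yellow (200,260) and the orange button on the black box (224,128). The box hole with its red ring is at (362,303). The scene view agrees: orange pin at (527,372), ring at (436,301). I choose the orange pin and check it in close crops.

```bash
python3 - <<'E'
from h import *
a=np.load('pics/top1.npz'); b=np.load('pics/sc1.npz')
A,B=a['image'],b['image']
c=lambda I,x,y,w,h,s: cv2.resize(I[y:y+h,x:x+w],(w*s,h*s),interpolation=cv2.INTER_CUBIC)
out=np.zeros((600,800,3),np.uint8)
out[:300,:400]=c(A,140,135,50,50,6)[:300,:400] if 0 else cv2.resize(A[135:185,140:190],(400,300)) if 0 else np.pad(c(A,140,135,50,50,6),((0,0),(0,100),(0,0)))
out[:300,400:]=np.pad(c(A,206,170,50,50,6),((0,0),(0,100),(0,0)))
out[300:,:400]=np.pad(c(B,305,220,60,60,5),((0,0),(0,100),(0,0)))
out[300:,400:]=np.pad(c(B,255,170,50,50,6),((0,0),(0,100),(0,0)))
cv2.imwrite('pics/crop1.png',out)
E
```

```text
(no output)
```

View pics/crop1.png

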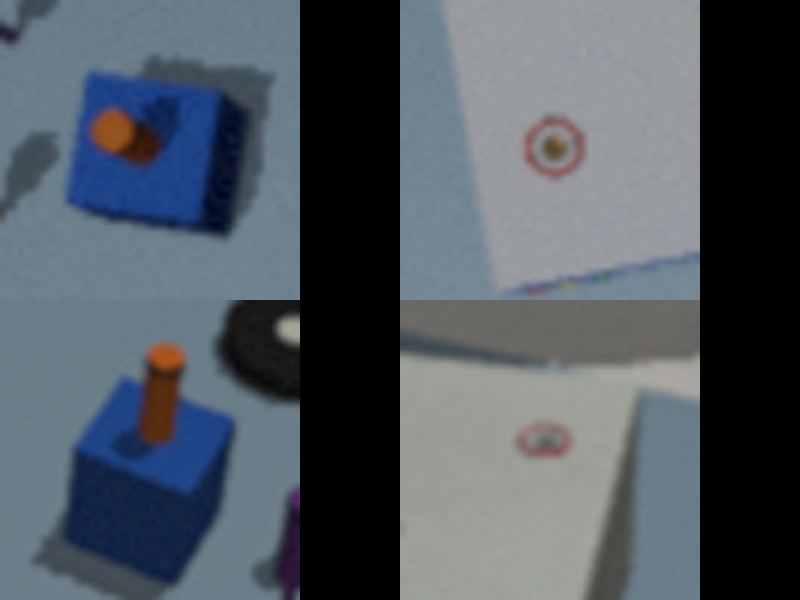

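The crop shows the orange handle top at (112,131), standing in the blue block whose top-face corners are (90,73), (220,92), (198,222) and (70,203). The ring centre is at (554,147).

```bash
python3 - <<'E'
from h import *
a=dict(np.load('pics/top1.npz')); b=dict(np.load('pics/sc1.npz'))
f=lambda x,y,ox,oy,s:(ox+(x+.5)/s-.5,oy+(y+.5)/s-.5)
print('pin top',onz(a,*f(112,131,140,135,6),.116),onz(b,*f(165,55,305,220,5),.116))
print('ring',onz(a,*f(154,147,206,170,6),.110),onz(b,*f(144,140,255,170,6),.110))
P=[onz(a,*f(x,y,140,135,6),.066) for x,y in((90,73),(220,92),(198,222),(70,203))];print('stand',np.mean(P,0),[np.round(p[:2],4) for p in P])
for n,u,v,z in(('purple',205,210,.11),('yellow',200,260,.11),('reel',238,343,.018)):print(n,onz(a,u*.64-.2,v*.64-.2,z))
from scipy.spatial.transform import Rotation as R
o=ctrl.get_obs();M=R.from_rotvec(o['tool_rot']).as_matrix();print(M)
E
```

```text
pin top [0.63079878 0.26983038 0.116     ] [0.63148712 0.26863828 0.116     ]
ring [0.53905182 0.08436829 0.11      ] [0.5381671  0.08267365 0.11      ]
stand [0.6309951  0.26882707 0.066     ] [array([0.6638, 0.2942]), array([0.6561, 0.2362]), array([0.5982, 0.244 ]), array([0.6058, 0.3009])]
purple [0.68781604 0.34331002 0.11      ]
yellow [0.60564032 0.34795746 0.11      ]
reel [0.47086222 0.30710287 0.018     ]
[[ 9.45457148e-01  3.25746261e-01 -3.92487834e-04]
 [ 3.25746414e-01 -9.45455353e-01  1.85707512e-03]
 [ 2.33855554e-04 -1.88363645e-03 -9.99998199e-01]]
```

Request:
drive_tool(
  rows=[
    [[0.034,-0.0337,0],0],
    [[0.034,-0.0337,0],0],
    [[0.034,-0.0337,0],0],
    [[0.034,-0.0337,0],0],
    [[0.034,-0.0337,0],0],
    [[0.034,-0.0337,0],0],
    [[0.034,-0.0337,0],0],
    [[0.034,-0.0337,0],0],
    [[0.034,-0.0337,0],0],
    [[0.034,-0.0337,0],0],
  ],
  jaw=0,
)

```text
t: 1.1
tool_pos: [0.4155, -0.1596, 0.3036]
tool_rot: [3.099, 0.518, 0.0]
contact_force: [1.4, 0.1, -0.2]
opening: 0.0852
grip_force: 0.0
```

Request:
drive_tool(
  rows=[
    [[0.034,-0.0337,0],0],
    [[0.034,-0.0337,0],0],
    [[0.034,-0.0337,0],0],
    [[0.034,-0.0337,0],0],
    [[0.034,-0.0337,0],0],
    [[0.034,-0.0337,0],0],
    [[0.034,-0.0337,0],0],
    [[0.034,-0.0337,0],0],
    [[0.034,-0.0337,0],0],
    [[0.03,-0.03,0],0],
  ],
)

```text
t: 2.1
tool_pos: [0.6247, 0.2653, 0.303]
tool_rot: [3.098, 0.52, -0.002]
contact_force: [1.6, -0.5, 0.3]
opening: 0.0853
grip_force: 0.0
```

Request:
drive_tool(
  rows=[
    [[0,0,0],-0.149],
    [[0,0,0],-0.149],
    [[0,0,0],-0.149],
    [[0,0,0],-0.149],
    [[0,0,0],-0.149],
    [[0,0,0],-0.149],
    [[0,0,0],-0.149],
    [[0,0,0],0],
    [[0,0,0],0],
  ],
)

```text
t: 3.0
tool_pos: [0.6242, 0.263, 0.3034]
tool_rot: [-2.431, -1.99, 0.001]
contact_force: [-0.1, -0.4, 0.3]
opening: 0.0855
grip_force: 0.0
```

```bash
cat >> h.py <<'E'
from scipy.spatial.transform import Rotation as Ro
def st(target=None):
    o=ctrl.get_obs();M=Ro.from_rotvec(o['tool_rot']).as_matrix()
    print('t',round(o['t'],2),'pos',np.round(o['tool_pos'],4),'yaw',np.round(np.arctan2(M[1,0],M[0,0]),4),'zax',np.round(M[:,2],4),'F',np.round(o['contact_force'],2),'T',np.round(o['wrist_torque'],3),'open',round(o['opening'],4),'q6',round(o['q'][5],2))
    if target is not None: print('shift',np.round(M.T@(np.array(target)-o['tool_pos']),4))
    return o,M
E
python3 - <<'E'
from h import *
d=save('wrist','w1');st([.631,.269,.148])
print(d['vertical_fov'],-d['R'].T@d['t'],d['cx'],d['cy'])
cv2.imwrite('pics/w1b.png',cv2.resize(d['image'],(800,600),interpolation=cv2.INTER_CUBIC))
E
```

```text
t 3.05 pos [0.6242 0.263  0.3035] yaw 1.3722 zax [-6.e-04 -2.e-04 -1.e+00] F [-0.21 -0.57 -0.15] T [ 0.002  0.043 -0.008] open 0.0855 q6 0.49
shift [0.0072 0.0055 0.1555]
65.70646984690485 [0.6385817  0.33871058 0.3732531 ] 257.6875039448698 189.24286161303553
```

View pics/w1b.png

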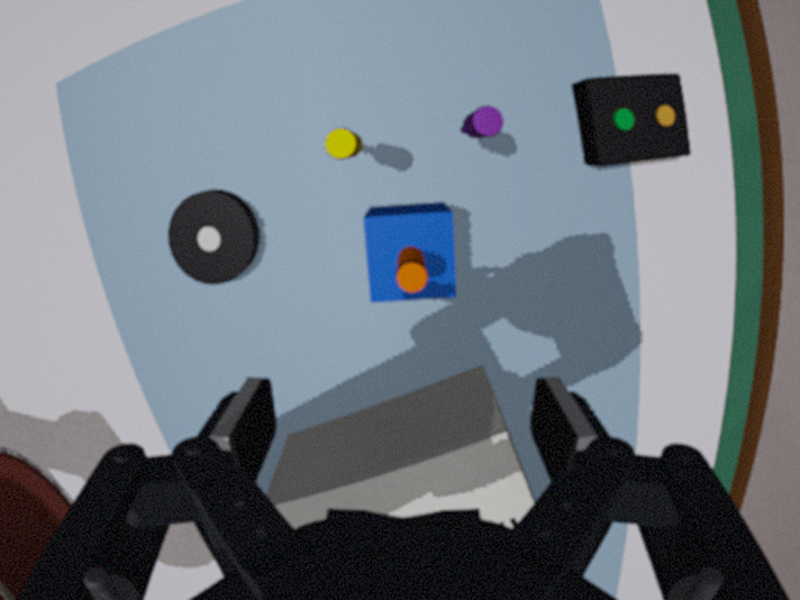

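Wrist view: the orange handle top is at (412,277), in the blue stand whose top-face corners are (368,218), (453,211), (455,297) and (372,301). Purple is at (487,121) and yellow at (341,143).

```bash
python3 - <<'E'
from h import *
d=dict(np.load('pics/w1.npz'))
g=lambda u,v,z:fisheye(d,(u+.5)*.64-.5,(v+.5)*.64-.5,z)
print(g(412,277,.116)); print(np.mean([g(*p,.066) for p in((368,216),(453,211),(455,297),(372,301))],0))
print(g(487,121,.11),g(341,143,.11))
E
```

```text
[0.62948252 0.26867132 0.116     ]
[0.63045991 0.2688232  0.066     ]
[0.68819849 0.34824069 0.11      ] [0.6054472  0.35154941 0.11      ]
```

Request:
drive_tool(
  rows=[
    [[0.0035,0.0025,0.02],0],
    [[0.0035,0.0025,0.03],0],
    [[0,0,0.03],0],
    [[0,0,0.03],0],
    [[0,0,0.02],0],
    [[0,0,0.01],0],
    [[0,0,0.01],0],
    [[0,0,0.005],0],
    [[0,0,0],0],
    [[0,0,0],0],
  ],
)

```text
t: 4.05
tool_pos: [0.6312, 0.2691, 0.1501]
tool_rot: [2.428, 1.993, 0.003]
contact_force: [-0.4, 0.3, -0.2]
opening: 0.0853
grip_force: 0.0
```

```bash
python3 - <<'E'
from h import *
st([.6305,.2688,.148])
d=save('wrist','w2')
cv2.imwrite('pics/w2b.png',cv2.resize(d['image'][150:384,100:412],(800,600),interpolation=cv2.INTER_CUBIC))
E
```

```text
t 4.05 pos [0.6312 0.2691 0.1501] yaw 1.3746 zax [ 1.7e-03  5.0e-04 -1.0e+00] F [-0.41  0.26 -0.17] T [0.023 0.02  0.026] open 0.0853 q6 0.49
shift [-0.0005 -0.0006  0.0021]
```

View pics/w2b.png

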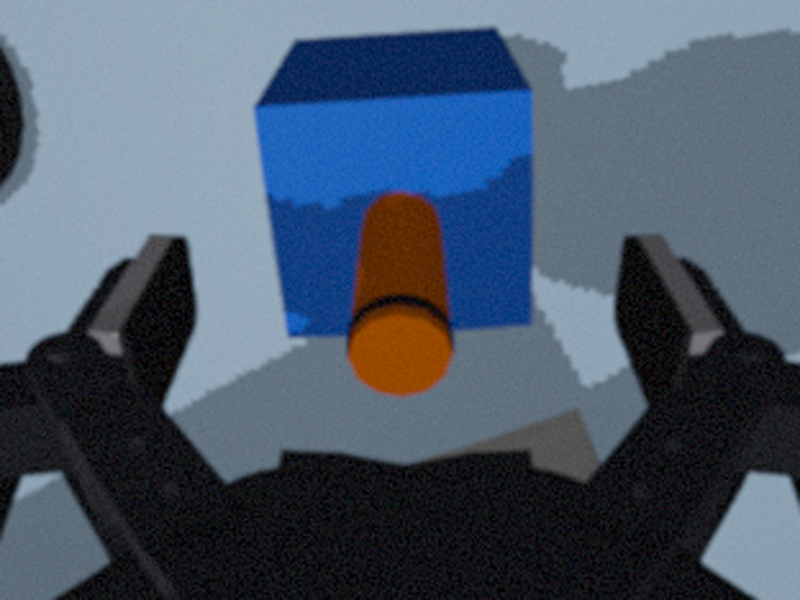

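The handle at (400,345) is centred between the pads (inner edges 195 and 615). I close the gripper.

Request:
drive_tool(
  rows=[
    [[0,0,0.002],0],
    [[0,0,0],0],
    [[0,0,0],0],
    [[0,0,0],0],
    [[0,0,0],0],
    [[0,0,0],0],
    [[0,0,0],0],
    [[0,0,0],0],
    [[0,0,0],0],
    [[0,0,0],0],
  ],
  jaw=1,
  grip_force=40,
)

```text
t: 5.1
tool_pos: [0.6307, 0.269, 0.1471]
tool_rot: [2.428, 1.993, 0.0]
contact_force: [0.4, -0.3, 1.1]
opening: 0.0169
grip_force: 39.0
```

```bash
python3 - <<'E'
from h import *
st()
E
```

```text
t 5.1 pos [0.6307 0.269  0.1471] yaw 1.3748 zax [ 2.e-04  1.e-04 -1.e+00] F [ 0.43 -0.34  1.1 ] T [0.024 0.011 0.026] open 0.0169 q6 0.49
```

Request:
drive_tool(
  rows=[
    [[0,0,-0.005],0],
    [[0,0,-0.01],0],
    [[0,0,-0.015],0],
    [[0,0,-0.02],0],
    [[0,0,-0.02],0],
    [[0,0,-0.025],0],
    [[0,0,-0.025],0],
    [[0,0,-0.02],0],
    [[0,0,-0.01],0],
    [[0,0,0],0],
  ],
  grip_force=60,
)

```text
t: 6.1
tool_pos: [0.6314, 0.2692, 0.3002]
tool_rot: [2.427, 1.992, 0.007]
contact_force: [0.8, 0.7, -0.3]
opening: 0.0167
grip_force: 58.4
```

```bash
python3 - <<'E'
from h import *
st([.5387,.0837,.295])
d=save('scene','s2');w=save('wrist','w3')
I=cv2.resize(d['image'][150:290,250:400],(420,392),interpolation=cv2.INTER_CUBIC)
J=cv2.resize(w['image'][170:384,156:356],(370,396),interpolation=cv2.INTER_CUBIC)[:392]
cv2.imwrite('pics/c2.png',np.hstack([I,J]))
E
```

```text
t 6.1 pos [0.6314 0.2692 0.3002] yaw 1.3748 zax [ 0.0047  0.0014 -1.    ] F [ 0.84  0.72 -0.29] T [ 0.003  0.054 -0.004] open 0.0167 q6 0.49
shift [-0.2    -0.0548  0.0045]
```

View pics/c2.png

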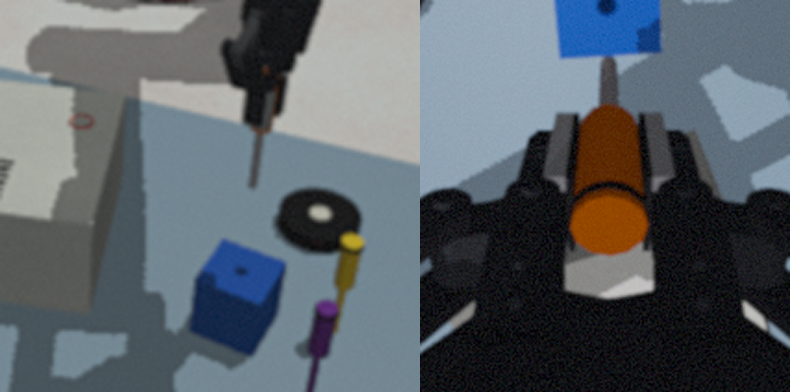

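The pin is out and held straight. Stand hole at (241,271) left panel; shaft tip at (253,185). Moving over the box.

Request:
drive_tool(
  rows=[
    [[-0.015,-0.004,0],0],
    [[-0.03,-0.008,0],0],
    [[-0.03,-0.009,0],0],
    [[-0.03,-0.009,0],0],
    [[-0.03,-0.009,0],0],
    [[-0.03,-0.008,0],0],
    [[-0.02,-0.005,0.005],0],
    [[-0.015,-0.003,0.01],0],
    [[0,0,0.01],0],
    [[0,0,0],0],
  ],
)

```text
t: 7.2
tool_pos: [0.5366, 0.0836, 0.2686]
tool_rot: [-2.426, -1.991, 0.006]
contact_force: [0.6, -0.7, -1.1]
opening: 0.0169
grip_force: 58.5
```

Request:
drive_tool(
  rows=[
    [[0,0,0],0],
    [[0,0,0],0],
    [[0,0,0],0],
  ],
)

```text
t: 7.5
tool_pos: [0.5382, 0.0841, 0.2724]
tool_rot: [2.427, 1.994, 0.001]
contact_force: [0.2, 0.2, -1.4]
opening: 0.0167
grip_force: 58.5
```

```bash
python3 - <<'E'
from h import *
o,M=st([.5387,.0837,.266])
tip=o['tool_pos']+M@[0,0,.1411]; print('tip',tip)
a=save('top','t3');b=save('scene','s3');w=save('wrist','w4')
print(proj(a,tip),proj(b,tip))
r=lambda I,u,v,n,s:cv2.resize(I[v-n:v+n,u-n:u+n],(s,s),interpolation=cv2.INTER_CUBIC)
cv2.imwrite('pics/c3.png',np.hstack([r(b['image'],280,190,30,390),cv2.resize(w['image'][110:270,156:356],(410,390),interpolation=cv2.INTER_CUBIC)]))
E
```

```text
t 7.5 pos [0.5382 0.0841 0.2724] yaw 1.3757 zax [ 8.e-04  1.e-04 -1.e+00] F [ 0.21  0.22 -1.43] T [-0.024  0.005  0.024] open 0.0167 q6 0.21
shift [-0.0002  0.0006  0.0064]
tip [0.53829811 0.08406537 0.13127899]
[230.7197533 193.9686328] [279.15587262 186.55316187]
```

View pics/c3.png

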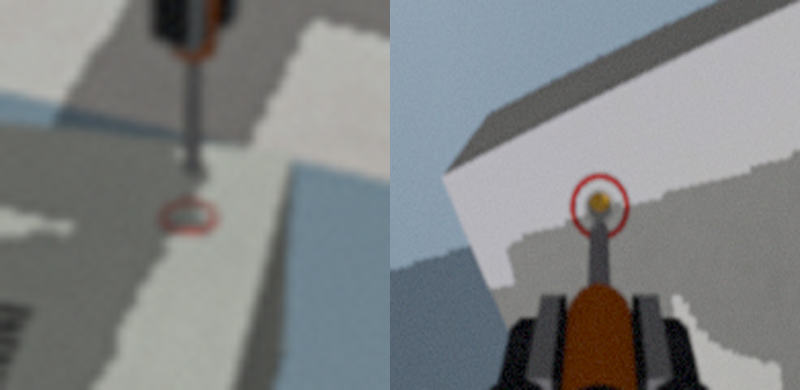

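```bash
python3 - <<'E'
from h import *
b=dict(np.load('pics/s3.npz'));w=dict(np.load('pics/w4.npz'))
print('scene ring',onz(b,250+188.5/6.5-.5,160+217/6.5-.5,.11))
print('wrist ring',fisheye(w,156+(209.5+.5)*200/410-.5,110+206.5*160/390-.5,.11))
print('wrist tip',fisheye(w,156+(208.5+.5)*200/410-.5,110+(219)*160/390-.5,.131))
print('scene tip',onz(b,250+193.5/6.5-.5,160+177/6.5-.5,.1313))
# refined ring by red pixels
for d,nm in((b,'s'),(w,'w')):
    I=d['image'].astype(int);m=(I[...,2]-I[...,1]>35)&(I[...,2]-I[...,0]>25)
    ys,xs=np.nonzero(m);u0,v0=((279,193) if nm=='s' else (258,195))
    k=(abs(xs-u0)<18)&(abs(ys-v0)<16);xs,ys=xs[k],ys[k]
    print(nm,len(xs),(xs.min()+xs.max())/2,(ys.min()+ys.max())/2,xs.min(),xs.max(),ys.min(),ys.max())
    if nm=='w':print(fisheye(w,(xs.min()+xs.max())/2,(ys.min()+ys.max())/2,.11))
    else:print(onz(b,(xs.min()+xs.max())/2,(ys.min()+ys.max())/2,.11))
E
```

```text
scene ring [0.53811801 0.08241322 0.11      ]
wrist ring [0.5371915  0.08294966 0.11      ]
wrist tip [0.53738556 0.08594802 0.131     ]
scene tip [0.53897029 0.08465836 0.1313    ]
s 4 280.0 194.5 278 282 194 195
[0.54337633 0.08884446 0.11      ]
w 188 258.0 193.5 244 272 181 206
[0.5373612  0.08355206 0.11      ]
```

Request:
drive_tool(
  rows=[
    [[-0.0013,-0.0003,0.005],0],
    [[0,0,0.006],0],
    [[0,0,0.005],0],
    [[0,0,0],0],
    [[0,0,0],0],
    [[0,0,0],0],
  ],
)

```text
t: 8.25
tool_pos: [0.5373, 0.0822, 0.2561]
tool_rot: [2.428, 1.993, 0.0]
contact_force: [-0.3, 0.6, -0.8]
opening: 0.0165
grip_force: 58.5
```

```bash
python3 - <<'E'
from h import *
o,M=st()
tip=o['tool_pos']+M@[0,0,.1411]; print('tip',tip)
b=save('scene','s4');w=save('wrist','w5');a=save('top','t5')
r=lambda I,u,v,n,s:cv2.resize(I[v-n:v+n,u-n:u+n],(s,s),interpolation=cv2.INTER_CUBIC)
cv2.imwrite('pics/c4.png',np.hstack([r(b['image'],280,190,20,400),r(w['image'],258,194,20,400)]))
E
```

```text
t 8.25 pos [0.5373 0.0822 0.2561] yaw 1.3748 zax [ 3.e-04 -0.e+00 -1.e+00] F [-0.35  0.59 -0.8 ] T [ 0.021 -0.023 -0.021] open 0.0165 q6 0.21
tip [0.53735214 0.08223277 0.11499594]
```

View pics/c4.png

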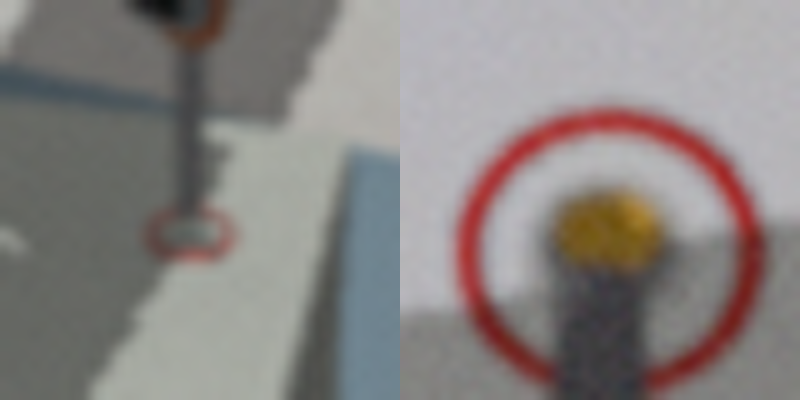

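Wrist panel: ring centre is about (612,253), shaft end about (600,265). Scene panel: ring centre (191,233), shaft axis x≈189.

```bash
python3 - <<'E'
from h import *
b=dict(np.load('pics/s4.npz'));w=dict(np.load('pics/w5.npz'))
W=lambda x,y,z:fisheye(w,238+(x-400+.5)/10-.5,174+(y+.5)/10-.5,z)
S=lambda x,y,z:onz(b,260+(x+.5)/10-.5,170+(y+.5)/10-.5,z)
print('wring',W(612,253,.11),'tip@',W(600,266,.115))
print('sring',S(191,233,.11),'tip@',S(189,217,.115),S(189,213,.115))
# predicted px of points on ring circle for center guesses, tip model
tip=np.array([.53735,.08223,.115])
p=proj(b,tip);print('pred tip in scene panel',(p-[260,170]+.5)*10-.5)
E
```

```text
wring [0.53735675 0.08284447 0.11      ] tip@ [0.53659303 0.08373794 0.115     ]
sring [0.53781478 0.08272385 0.11      ] tip@ [0.53768408 0.08202563 0.115     ] [0.53597942 0.08133657 0.115     ]
pred tip in scene panel [190.17806484 216.50277249]
```

Request:
drive_tool(
  rows=[
    [[0.0003,0.0004,0.001],0],
    [[0,0,0.001],0],
    [[0,0,0.001],0],
    [[0,0,0.0005],0],
    [[0,0,0.0005],0],
    [[0,0,0.0005],0],
    [[0,0,0.0005],0],
    [[0,0,0.0005],0],
    [[0,0,0],0],
  ],
)

```text
t: 9.3
tool_pos: [0.5376, 0.0825, 0.2503]
tool_rot: [-2.428, -1.993, 0.0]
contact_force: [-0.3, -0.1, 0.4]
opening: 0.0167
grip_force: 58.5
```

Request:
drive_tool(
  rows=[
    [[0,0,0.0005],0],
    [[0,0,0.0005],0],
    [[0,0,0.0005],0],
    [[0,0,0],0],
  ],
)

```text
t: 9.7
tool_pos: [0.5376, 0.0825, 0.2488]
tool_rot: [-2.428, -1.993, 0.0]
contact_force: [0.5, 0.2, -0.7]
opening: 0.0168
grip_force: 58.5
```

Request:
drive_tool(
  rows=[
    [[0,0,0.0005],0],
    [[0,0,0.0005],0],
    [[0,0,0.0005],0],
    [[0,0,0],0],
  ],
)

```text
t: 10.1
tool_pos: [0.5376, 0.0825, 0.2473]
tool_rot: [-2.428, -1.993, 0.0]
contact_force: [0.7, -0.0, -0.5]
opening: 0.0163
grip_force: 58.5
```

Request:
drive_tool(
  rows=[
    [[0,0,0.001],0],
    [[0,0,0.001],0],
    [[0,0,0.001],0],
    [[0,0,0.001],0],
    [[0,0,0],0],
  ],
)

```text
t: 10.6
tool_pos: [0.5375, 0.0825, 0.2432]
tool_rot: [-2.428, -1.993, 0.0]
contact_force: [0.1, -0.5, -0.6]
opening: 0.0167
grip_force: 58.5
```

Request:
drive_tool(
  rows=[
    [[0,0,0.001],0],
    [[0,0,0.001],0],
    [[0,0,0.001],0],
    [[0,0,0.001],0],
    [[0,0,0],0],
  ],
)

```text
t: 11.1
tool_pos: [0.5376, 0.0825, 0.2392]
tool_rot: [-2.428, -1.993, 0.0]
contact_force: [-0.7, 0.2, -0.7]
opening: 0.0164
grip_force: 58.5
```

Request:
drive_tool(
  rows=[
    [[0,0,0.001],0],
    [[0,0,0.001],0],
    [[0,0,0.001],0],
    [[0,0,0],0],
  ],
)

```text
t: 11.5
tool_pos: [0.5375, 0.0825, 0.2362]
tool_rot: [-2.428, -1.993, 0.0]
contact_force: [0.0, 0.4, -1.1]
opening: 0.0165
grip_force: 58.5
```

Request:
drive_tool(
  rows=[
    [[0,0,0.001],0],
    [[0,0,0.001],0],
    [[0,0,0.001],0],
    [[0,0,0],0],
  ],
)

```text
t: 11.9
tool_pos: [0.5375, 0.0825, 0.2332]
tool_rot: [-2.428, -1.993, 0.0]
contact_force: [0.4, -0.0, -0.4]
opening: 0.0165
grip_force: 58.5
```

Request:
drive_tool(
  rows=[
    [[0,0,0.001],0],
    [[0,0,0.001],0],
    [[0,0,0.001],0],
    [[0,0,0],0],
  ],
)

```text
t: 12.3
tool_pos: [0.5377, 0.0825, 0.2306]
tool_rot: [2.428, 1.993, 0.0]
contact_force: [0.2, 0.2, 0.6]
opening: 0.0168
grip_force: 58.5
```

Request:
drive_tool(
  rows=[
    [[0,0,0.0005],0],
    [[0,0,0.0005],0],
    [[0,0,0],0],
    [[0,0,0],0],
  ],
)

```text
t: 12.7
tool_pos: [0.5378, 0.0825, 0.2302]
tool_rot: [2.428, 1.993, 0.001]
contact_force: [-2.2, -0.7, 3.9]
opening: 0.017
grip_force: 58.7
```

Request:
drive_tool(
  rows=[
    [[0,0,0.0005],0],
    [[0,0,0.0005],0],
    [[0,0,0],0],
    [[0,0,0],0],
  ],
)

```text
t: 13.1
tool_pos: [0.5379, 0.0826, 0.2295]
tool_rot: [2.428, 1.993, 0.001]
contact_force: [-2.2, 0.9, 6.7]
opening: 0.0167
grip_force: 58.9
```

Request:
drive_tool(
  rows=[
    [[0,0,0.0005],0],
    [[0,0,0.0005],0],
    [[0,0,0],0],
    [[0,0,0],0],
  ],
)

```text
t: 13.5
tool_pos: [0.5379, 0.0826, 0.2286]
tool_rot: [2.428, 1.993, 0.001]
contact_force: [-2.8, 0.8, 6.7]
opening: 0.0167
grip_force: 59.0
```

Request:
drive_tool(
  rows=[
    [[0,0,0.0005],0],
    [[0,0,0.0005],0],
    [[0,0,0],0],
    [[0,0,0],0],
  ],
)

```text
t: 13.9
tool_pos: [0.5379, 0.0826, 0.2277]
tool_rot: [2.428, 1.993, 0.001]
contact_force: [-3.1, 1.0, 6.7]
opening: 0.0163
grip_force: 59.0
```

```bash
python3 - <<'E'
from h import *
st();st()
d=save('top','t6')
E
```

```text
t 13.9 pos [0.5379 0.0826 0.2277] yaw 1.3748 zax [ 7.e-04  3.e-04 -1.e+00] F [-3.08  0.95  6.71] T [ 0.105  0.68  -0.008] open 0.0163 q6 0.21
t 13.9 pos [0.5379 0.0826 0.2277] yaw 1.3748 zax [ 7.e-04  3.e-04 -1.e+00] F [-3.08  0.95  6.71] T [ 0.105  0.68  -0.008] open 0.0163 q6 0.21
```

Request:
drive_tool(
  rows=[
    [[0,-0.0003,0.0005],0],
    [[0,0,0.0005],0],
    [[0,0,0],0],
    [[0,0,0],0],
  ],
)

```text
t: 14.35
tool_pos: [0.5378, 0.0826, 0.2268]
tool_rot: [2.428, 1.993, 0.002]
contact_force: [-1.7, 0.7, 7.3]
opening: 0.0167
grip_force: 59.0
```

Request:
drive_tool(
  rows=[
    [[0,0,0.0005],0],
    [[0,0,0.0005],0],
    [[0,0,0],0],
    [[0,0,0],0],
  ],
)

```text
t: 14.75
tool_pos: [0.5378, 0.0827, 0.226]
tool_rot: [2.428, 1.993, 0.002]
contact_force: [-3.2, 0.4, 7.9]
opening: 0.0166
grip_force: 59.0
```

Request:
drive_tool(
  rows=[
    [[0,0,0.0005],0],
    [[0,0,0.0005],0],
    [[0,0,0],0],
    [[0,0,0],0],
  ],
)

```text
t: 15.15
tool_pos: [0.5378, 0.0827, 0.225]
tool_rot: [2.428, 1.993, 0.002]
contact_force: [-2.5, -0.1, 7.7]
opening: 0.0167
grip_force: 59.1
```

Request:
drive_tool(
  rows=[
    [[0,0,0.0005],0],
    [[0,0,0.0003],0],
    [[0,0,0],0],
    [[0,0,0],0],
  ],
)

```text
t: 15.55
tool_pos: [0.5378, 0.0826, 0.2236]
tool_rot: [2.427, 1.993, 0.002]
contact_force: [-2.1, 0.3, 4.9]
opening: 0.0165
grip_force: 58.8
```

```bash
python3 - <<'E'
from h import *
d=save('top','t7');a=np.load('pics/t6.npz')['image'].astype(int)
D=np.abs(d['image'].astype(int)-a).max(2)[200:240,205:300]
print(D.max(),(D>40).sum())
E
```

```text
52 10
```

Request:
drive_tool(
  rows=[
    [[0,0,0],0],
    [[0,0,0],0],
    [[0,0,0],0],
    [[0,0,0],0],
    [[0,0,0],0],
    [[0,0,0],0],
    [[0,0,0],0],
    [[0,0,0],0],
    [[0,0,0],0],
    [[0,0,0],0],
  ],
)

```text
t: 16.6
tool_pos: [0.5378, 0.0826, 0.2236]
tool_rot: [2.427, 1.993, 0.002]
contact_force: [-2.1, 0.1, 5.2]
opening: 0.017
grip_force: 58.8
```

Request:
drive_tool(
  rows=[
    [[0,0,0],0],
    [[0,0,0],0],
    [[0,0,0],0],
    [[0,0,0],0],
    [[0,0,0],0],
    [[0,0,0],0],
    [[0,0,0],0],
    [[0,0,0],0],
    [[0,0,0],0],
    [[0,0,0],0],
  ],
)

```text
t: 17.6
tool_pos: [0.5378, 0.0826, 0.2237]
tool_rot: [2.427, 1.993, 0.002]
contact_force: [-1.8, 0.6, 5.7]
opening: 0.0167
grip_force: 58.8
```

Request:
drive_tool(
  rows=[
    [[0,0,0],0],
    [[0,0,0],0],
    [[0,0,0],0],
    [[0,0,0],0],
    [[0,0,0],0],
    [[0,0,0],0],
    [[0,0,0],0],
    [[0,0,0],0],
    [[0,0,0],0],
    [[0,0,0],0],
  ],
)

```text
t: 18.6
tool_pos: [0.5378, 0.0826, 0.2236]
tool_rot: [2.427, 1.993, 0.002]
contact_force: [-1.8, 1.0, 5.4]
opening: 0.0163
grip_force: 58.8
```

```bash
python3 - <<'E'
from h import *
d=save('top','t8')
cv2.imwrite('pics/c8.png',cv2.resize(d['image'][110:270,190:320],(520,640))[:600])
a=dict(np.load('pics/top1.npz'));st()
E
```

```text
t 18.65 pos [0.5378 0.0826 0.2236] yaw 1.3749 zax [ 1.6e-03  2.0e-04 -1.0e+00] F [-1.66 -0.37  4.78] T [0.048 0.309 0.008] open 0.0166 q6 0.21
```

View pics/c8.png

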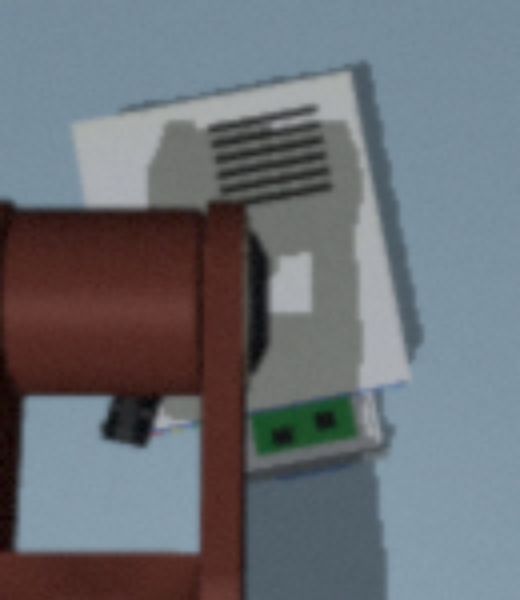

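The tray is out: its front edge is at about (380,448) in the crop, against the box front at (400,383), roughly 45 mm. I withdraw the pin.

Request:
drive_tool(
  rows=[
    [[0,0,-0.002],0],
    [[0,0,-0.004],0],
    [[0,0,-0.006],0],
    [[0,0,-0.008],0],
    [[0,0,-0.01],0],
    [[0,0,-0.01],0],
    [[0,0,-0.01],0],
    [[0,0,-0.015],0],
    [[0,0,-0.012],0],
    [[0,0,0],0],
  ],
)

```text
t: 19.65
tool_pos: [0.5384, 0.0826, 0.3029]
tool_rot: [2.426, 1.991, 0.006]
contact_force: [-0.4, 0.4, -0.0]
opening: 0.0166
grip_force: 58.5
```

```bash
python3 - <<'E'
from h import *
st([.6307,.2690,.300])
E
```

```text
t 19.65 pos [0.5384 0.0826 0.3029] yaw 1.3748 zax [ 5.e-03  1.e-04 -1.e+00] F [-0.4   0.41 -0.03] T [-0.027 -0.026  0.013] open 0.0166 q6 0.21
shift [0.2008 0.0542 0.0033]
```

Request:
drive_tool(
  rows=[
    [[0.015,0.004,0],0],
    [[0.03,0.008,0],0],
    [[0.03,0.009,0],0],
    [[0.03,0.009,0],0],
    [[0.03,0.009,0],0],
    [[0.03,0.008,0],0],
    [[0.02,0.005,0],0],
    [[0.015,0.002,0],0],
    [[0,0,0],0],
    [[0,0,0],0],
  ],
)

```text
t: 20.65
tool_pos: [0.6289, 0.2682, 0.2989]
tool_rot: [-2.428, -1.994, 0.002]
contact_force: [-0.9, -0.0, -1.5]
opening: 0.0168
grip_force: 58.6
```

Request:
drive_tool(
  rows=[
    [[0,0,0],0],
    [[0,0,0.02],0],
    [[0,0,0.02],0],
    [[0,0,0.02],0],
    [[0,0,0.015],0],
    [[0,0,0.005],0],
    [[0,0,0],0],
    [[0,0,0],0],
    [[0,0,0],0],
  ],
)

```text
t: 21.55
tool_pos: [0.6299, 0.2684, 0.2213]
tool_rot: [2.427, 1.993, 0.004]
contact_force: [0.6, -0.2, 0.1]
opening: 0.0166
grip_force: 58.6
```

```bash
python3 - <<'E'
from h import *
st([.6307,.2690,.2132])
w=save('wrist','w9');b=save('scene','s9')
r=lambda I,u,v,n,s:cv2.resize(I[v-n:v+n,u-n:u+n],(s,s),interpolation=cv2.INTER_CUBIC)
p=proj(b,[.6307,.269,.066]).astype(int);print(p)
cv2.imwrite('pics/c9.png',np.hstack([r(b['image'],p[0],p[1],25,400),r(w['image'],258,190,40,400)]))
E
```

```text
t 21.55 pos [0.6299 0.2684 0.2213] yaw 1.3748 zax [ 2.5e-03  8.0e-04 -1.0e+00] F [ 0.62 -0.16  0.07] T [-0.038 -0.016  0.035] open 0.0166 q6 0.49
shift [0.0007 0.0006 0.0081]
[335 246]
```

View pics/c9.png

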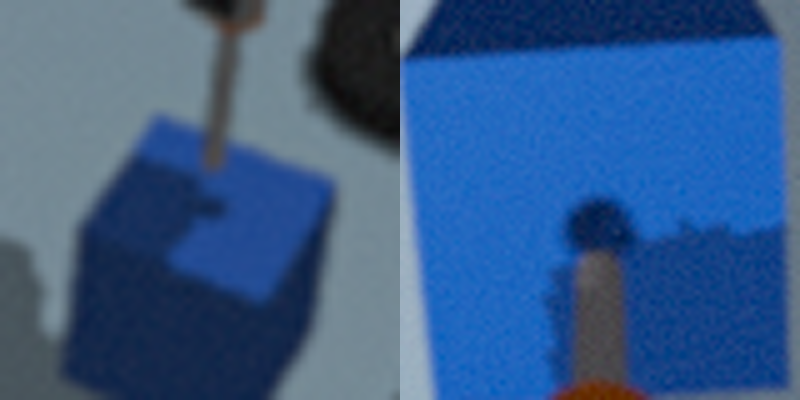

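The shaft (600,260) lines up with the stand hole (600,225). I trim to the recorded home axis and lower.

Request:
drive_tool(
  rows=[
    [[0.0007,0.0006,0.003],0],
    [[0,0,0.004],0],
    [[0,0,0.003],0],
    [[0,0,0.001],0],
    [[0,0,0],0],
    [[0,0,0],0],
    [[0,0,0],0],
  ],
)

```text
t: 22.35
tool_pos: [0.6301, 0.2688, 0.2088]
tool_rot: [2.428, 1.993, 0.0]
contact_force: [-0.4, -0.2, -0.1]
opening: 0.0162
grip_force: 58.6
```

```bash
python3 - <<'E'
from h import *
st([.6307,.2690,.2070])
E
```

```text
t 22.35 pos [0.6301 0.2688 0.2088] yaw 1.3748 zax [ 3.e-04  1.e-04 -1.e+00] F [-0.44 -0.24 -0.14] T [ 0.002  0.03  -0.028] open 0.0162 q6 0.49
shift [0.0003 0.0006 0.0018]
```

Request:
drive_tool(
  rows=[
    [[0.0003,0.0006,0.0],0],
    [[0,0,0.0005],0],
    [[0,0,0.0005],0],
    [[0,0,0.0005],0],
    [[0,0,0.0005],0],
    [[0,0,0.0005],0],
    [[0,0,0.0005],0],
    [[0,0,0],0],
  ],
)

```text
t: 23.15
tool_pos: [0.6306, 0.2689, 0.2054]
tool_rot: [-2.428, -1.993, 0.0]
contact_force: [-0.7, -0.1, -0.2]
opening: 0.0169
grip_force: 58.6
```

Request:
drive_tool(
  rows=[
    [[0,0,0.0005],0],
    [[0,0,0.0005],0],
    [[0,0,0.0005],0],
    [[0,0,0.0005],0],
    [[0,0,0.0005],0],
    [[0,0,0.0005],0],
    [[0,0,0.001],0],
    [[0,0,0.001],0],
    [[0,0,0],0],
  ],
)

```text
t: 24.05
tool_pos: [0.6305, 0.2689, 0.2003]
tool_rot: [-2.428, -1.993, 0.001]
contact_force: [0.7, 0.1, -0.6]
opening: 0.0168
grip_force: 58.6
```

Request:
drive_tool(
  rows=[
    [[0,0,0.002],0],
    [[0,0,0.002],0],
    [[0,0,0.002],0],
    [[0,0,0.002],0],
    [[0,0,0.002],0],
    [[0,0,0.002],0],
    [[0,0,0.002],0],
    [[0,0,0.002],0],
    [[0,0,0.002],0],
    [[0,0,0.001],0],
  ],
)

```text
t: 25.05
tool_pos: [0.6306, 0.2689, 0.1813]
tool_rot: [-2.428, -1.993, 0.001]
contact_force: [-0.7, 0.4, -1.1]
opening: 0.0167
grip_force: 58.6
```

Request:
drive_tool(
  rows=[
    [[0,0,0.003],0],
    [[0,0,0.003],0],
    [[0,0,0.003],0],
    [[0,0,0.003],0],
    [[0,0,0.003],0],
    [[0,0,0.003],0],
    [[0,0,0.003],0],
    [[0,0,0.003],0],
    [[0,0,0.002],0],
    [[0,0,0],0],
  ],
)

```text
t: 26.05
tool_pos: [0.6304, 0.2689, 0.1551]
tool_rot: [-2.428, -1.993, 0.001]
contact_force: [0.1, -0.4, -0.3]
opening: 0.0167
grip_force: 58.6
```

Request:
drive_tool(
  rows=[
    [[0,0,0.001],0],
    [[0,0,0.001],0],
    [[0,0,0.001],0],
    [[0,0,0.001],0],
    [[0,0,0.001],0],
    [[0,0,0],0],
    [[0,0,0],0],
  ],
)

```text
t: 26.75
tool_pos: [0.6306, 0.2689, 0.1506]
tool_rot: [-2.428, -1.993, 0.0]
contact_force: [-0.2, -0.4, -0.8]
opening: 0.0167
grip_force: 58.6
```

```bash
python3 - <<'E'
from h import *
st([.6307,.2690,.1471])
E
```

```text
t 26.75 pos [0.6306 0.2689 0.1506] yaw 1.3748 zax [-1.e-04 -0.e+00 -1.e+00] F [-0.23 -0.4  -0.76] T [0.011 0.011 0.032] open 0.0167 q6 0.49
shift [0.0001 0.0001 0.0035]
```

Request:
drive_tool(
  rows=[
    [[0,0,0.001],0],
    [[0,0,0.001],0],
    [[0,0,0.0005],0],
    [[0,0,0.0005],0],
    [[0,0,0],0],
    [[0,0,0],0],
  ],
)

```text
t: 27.35
tool_pos: [0.6306, 0.2689, 0.1476]
tool_rot: [-2.428, -1.993, 0.0]
contact_force: [-0.4, 0.1, -1.3]
opening: 0.0166
grip_force: 58.6
```

Request:
drive_tool(
  rows=[
    [[0,0,0.0005],0],
    [[0,0,0.0005],0],
    [[0,0,0],0],
    [[0,0,0],0],
  ],
)

```text
t: 27.75
tool_pos: [0.6307, 0.269, 0.1471]
tool_rot: [2.428, 1.993, 0.0]
contact_force: [-1.5, -0.7, 3.0]
opening: 0.0164
grip_force: 58.7
```

Seated (3 N upward, at the recorded home height). Releasing.

Request:
drive_tool(
  rows=[
    [[0,0,-0.0005],0],
    [[0,0,0],0],
    [[0,0,0],0],
    [[0,0,0],0],
    [[0,0,0],0],
    [[0,0,0],0],
    [[0,0,0],0],
    [[0,0,0],0],
    [[0,0,0],0],
    [[0,0,0],0],
  ],
  jaw=0,
)

```text
t: 28.75
tool_pos: [0.6306, 0.269, 0.1471]
tool_rot: [2.428, 1.993, 0.0]
contact_force: [0.2, 0.7, 0.1]
opening: 0.0854
grip_force: 0.0
```

Request:
drive_tool(
  rows=[
    [[0,0,-0.005],0],
    [[0,0,-0.01],0],
    [[0,0,-0.02],0],
    [[0,0,-0.03],0],
    [[0,0,-0.03],0],
    [[0,0,-0.03],0],
    [[0,0,-0.02],0],
    [[0,0,-0.01],0],
    [[0,0,0],0],
    [[0,0,0],0],
  ],
)

```text
t: 29.75
tool_pos: [0.6303, 0.2688, 0.3012]
tool_rot: [-2.428, -1.993, 0.002]
contact_force: [-0.2, -0.4, -0.2]
opening: 0.0854
grip_force: 0.0
```

```bash
python3 - <<'E'
from h import *
st()
b=save('scene','s10');w=save('wrist','w10')
I=cv2.resize(b['image'][150:290,200:400],(500,350),interpolation=cv2.INTER_CUBIC)
J=cv2.resize(w['image'][100:240,196:316],(300,350),interpolation=cv2.INTER_CUBIC)
cv2.imwrite('pics/c10.png',np.hstack([I,J]))
E
```

```text
t 29.75 pos [0.6303 0.2688 0.3012] yaw 1.3748 zax [-1.2e-03 -4.0e-04 -1.0e+00] F [-0.17 -0.4  -0.17] T [ 0.007 -0.036  0.015] open 0.0854 q6 0.49
```

View pics/c10.png

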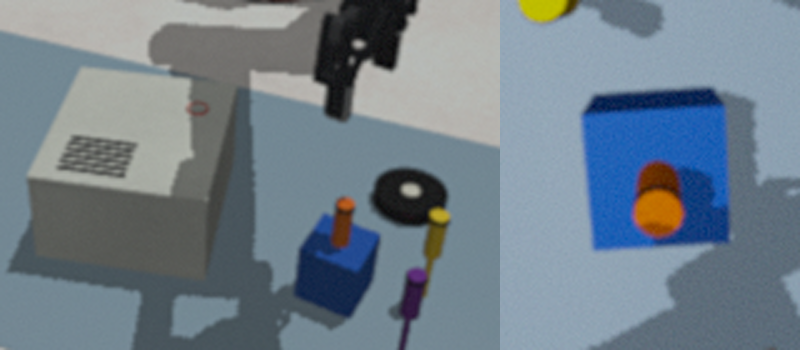

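The pin stands upright and home at (344,222) in the left panel, with the gripper clear above it. I check the tray by pixel count, then hand in.

```bash
python3 - <<'E'
from h import *
d=save('top','t11')
def g(I):
    I=I.astype(int)[200:235,225:300];return ((I[...,1]-I[...,2]>50)&(I[...,1]-I[...,0]>30)).sum()
n0,n1=g(np.load('pics/top1.npz')['image']),g(d['image']);print(n0,n1)
if n1>100: print(ctrl.finish_job())
E
```

```text
0 196
the job is handed in; nothing more can be done
None
```

The tray sprang out, the pin is back in its stand, upright, fully home and released, and the job is handed in; the force between pin and box read about 8.5 N at most, though I viewed 11 pictures, one over the limit of 10.

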